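# Lay out the setup tray for staining a crown

## Robot

A 6-joint arm with a two-finger parallel gripper is mounted at the origin on a cart in front of the work surface, level with it; the furniture and walls round the work are solid. World frame = base frame: x ahead of the robot, y to its left, z up, the work surface at z = 0. Lengths are in mm, angles in rad, forces in N, time in s.
With the tool pointing down it reaches from about 350 to 775 mm from the base axis. Payload 7.3 kg.
Tool frame: the origin (TCP) lies midway between the tips of the shut fingers; the grasp point (between the pads) lies 19 mm behind it; z points along the fingers, y is the line along which they close (so a half turn about z gives the same grasp; the last joint's range is limited). The gripper opens to 92 mm and grips with 3 to 60 N. Pads are 19 mm wide; open, the fingers measure 130 mm over their backs; the gripper's body (75 mm by 190 mm) begins 47 mm behind the grasp point.
Start: joints at [1.046, 0.342, 1.524, -0, 1.275, -0.146], TCP at [194.135, 487.808, 226.741] pointing down, gripper open.
Joint ranges: [-2.53, 2.53], [-0.77, 2.02], [0.04, 2.7], [-1, 4.14], [0.28, 2.66], [-3.11, 3.11]. Speed limits (rad/s): [2.57, 2.57, 3.14, 3.14, 3.14, 3.14].

## Interface

Orientations are given as [roll, pitch, yaw] about the fixed x, y, z axes, in that order (R = Rz(yaw) Ry(pitch) Rx(roll)).
In Python, from plant import readout, vision, order, models gives the robot as it stands. The module is installed in compiled form; this text tells all that it offers.
- The arm moves only by the tool step_arm, never from a script. Its argument "series" is text: rows parted by semicolons, each of 7 numbers parted by spaces: the gripper's target within -1 to 1 (shut at 1, half-way at 0, fully open at -1), then the shift along the tool's x, y, z each as a share of 80 mm, from -1 to 1, then the turn, a rotation vector about the tool's x, y, z each as a share of 2 pi rad, from -1 to 1. In form: jaw x y z ax ay az; .... A call has 1 to 20 rows; each row is the pose to reach, as a shift and turn from the pose commanded when the call began, along the tool's axes at that moment, turning the shorter way round; what a row does not reach only later rows make up. A row lasts 1/10 s, in which the tool goes at most 50 mm and 8.59 degrees, less where a joint would pass 70% of its speed; a pose out of reach is approached as far as the arm can. A call with a number of a shift or a turn outside -1 to 1 is refused whole. A call with a gripper value outside its range is refused whole. The fingers move at their own pace and stop on an object; the grip force is fixed at half the most. Time passes only in rows, so rows that repeat a pose let the fingers close. It gives the time, the measured TCP pose, the force, the opening and the grip force at its end, in the units of the state.
- readout.get_obs(): the state, without advancing time (a new reading comes with each control period).
- vision.capture(name): name is "scene" or "top" or "wrist"; returns a dict with "frame" (400x640x3 uint8, red, green, blue), "depth" (400x640 float32, mm along the optical axis (not along the pixel's ray), 0 where there is no reading), "fovy" (degrees; the focal length in pixels is half the picture's height over the tangent of half this angle, whatever the lens; pixels are square), "cx", "cy" (the principal point, pixels), "rvec" (rotation vector, rad) and "tvec" (3), from world to camera coordinates, as OpenCV has them; the wrist camera has in their place "mount" (4x4, takes a point from camera to tool coordinates, whose origin is the TCP and whose axes are the flange's). Camera axes: x right, y down, z forward; pixel columns grow to the right and rows downward; lengths in mm; the calibration is good to about 2 mm. The wrist camera is an equidistant fisheye: a pixel r from the principal point sees the ray r / f radians off the axis. A picture is of the moment at which its call begins: read the wrist's pose just before it.
- order.close_job(): hands the job in; it is judged then, once.
Trained networks look in a picture, given as the dict that the camera call returned (one of the last four; its "shot" number tells which), for a name from the list of things; names that differ only in an ending like _2 or _b are one class to them, and where a whole thing is asked for, a point or a joint stands for the part that bears it (a point fixed in the world has none). Each returns a list of dicts, best first, with "p" (0 to 1); they miss things now and then, are a little off and sometimes report something else, mostly with a low value. They report only what shows in the picture. A call takes as long as a camera call. They do not tell look-alikes from the thing itself.
- models.look_for(picture, thing): "position" ([column, row] in pixels, amid what is visible of it).
- models.pinpoint(picture, thing): "position" ([column, row] in pixels: a listed point, or the origin of a listed thing).
The state is a dict: "time": time; "joint_positions": joint angles; "dq": joint speeds; "tau": joint torques, N m; "tool_pos": TCP position; "tcp_rot": TCP orientation; "contact_force": force on the tool from outside, world axes, zero at the start; "moment": the same for the moment, N m; "grip_width": finger opening in mm; "finger_force": force on a finger pad.
Only numpy, scipy, OpenCV 4.12 (cv2) and the standard library are available. Lean on these libraries where they do the work, as an engineer would, in place of code of your own. Each camera call takes 0.05 s, during which the arm holds its last target. There are 200 camera calls.

## Task

Lay out the dark setup tray for the staining work: the blue bur block goes down into the oblong pocket, with the red-capped bottle upright in the round well on the side of the yellow-topped model and the green-capped bottle upright in the well on the side of the all-white model, so that the burs stand between the two bottles. Behind the burs, set the round wax tin flat in the large round pocket, with the small box of polishing wheels lying flat, right side up and centred, on top of the tin. Everything must sit fully down and be let go; leave the black-capped bottle and the glass dish where they stand.

Things in the scene. Friction and masses are not known exactly. Their poses are not given: they have to be found in the camera images.
- setup_tray: Fixed dark slate-blue plate, 172 x 228 x 10 mm high. Origin: centre of underside; x away from the robot (within 0.15 rad), y left, z up. Four pale-lined pockets 6 mm deep, floors 4 mm above the worktop; centres (x, y) in mm: oblong, 44 (x) x 76 (y), at (-52, 0); round bottle wells 40 across at (-52, 80) and (-52, -80); large round pocket 80 across at (34, 0).
- yellow_model: Pair of dental models in bite, upper half yellow stone over white, about 56 x 66 x 49 mm, fixed. Stands beside one end of the tray, either the left or the right: its centre lies about 155 mm from the tray's centre along the tray's y. Origin: centre of its underside.
- white_model: Pair of dental models in bite, both halves white plaster, about 56 x 65 x 50 mm, fixed. Stands beside the other end of the tray, in the same way. Origin: centre of its underside.
- bur_block: Loose. Origin: centre of its underside, z up. Blue block 30 (x) x 62 (y) x 20 mm high with slender coloured burs standing in its top up to 48 mm. Hold it by the block, across its 30 mm. Either way round is right in the pocket.
- red_bottle: Loose. Origin: centre of its underside, z up. Small dropper bottle with a red cap, dark body with pale label: 21 mm across up to 30 mm high, then the cap, 18 mm across; 47 mm high in all.
- green_bottle: Loose. Origin: centre of its underside, z up. Small dropper bottle with a green cap, pale glass, 21 mm across up to 31 mm high, then the cap, 18 mm across; 48 mm high in all.
- wax_tin: Loose. Origin: centre of its underside, z up. Round grey-white tin lying flat, lid up: lower part 62 mm across, lid 64 mm across from 13 mm up to the flat top at 22 mm.
- wheel_box: Loose. Origin: centre of its underside, z up. Small flat box with a clear lid showing round polishing wheels, 36 (x) x 50 (y) x 16 mm high.
- black_bottle: Loose. Origin: centre of its underside, z up. Small dropper bottle with a black cap and dark body, 21 mm across, 49 mm high. Not used; stays where it is. (Equipment near: a grey drum polisher at the right, from 0.54 m ahead of the robot on, 0.18 m high, and a curing lamp at the back left, from 0.6 m on, 0.22 m high.)
- glass_dish: Loose. Origin: centre of its underside, z up. Pale-blue octagonal glass dappen dish with a waist, 33 mm across, 27 mm high. Not used; stays where it is.
There are look-alikes about, which are no part of the job. What is meant by the wax_tin is not pink, and is the smaller of those in its own colour.

How it is judged:
By the outcome, as a careful person would: the job done as asked, in the order asked, and still so for the second after the job is handed in, with the robot touching nothing.
It also fails if it takes over 126 s, if anything falls off the work surface, if the arm or the gripper's body presses on something with over 40 N, if the wrist force passes 120 N, or if a joint passes its speed limit or range.

## Working session

There is one attempt and no reset: what is moved stays moved. The work goes in short steps, Python scripts to look and compute and a tool call to move; the robot and the scene stay as the last step left them, time stands still between calls to the robot, and variables do not carry over. Pictures are saved under pics/ and viewed, at most 14 in all, crops included, and the job is handed in when it is done.

Besides the shell and the picture viewer there is one more tool, called after ">>>" as name(argument=value, ...) on one line, values as JSON. step_arm: Moves the arm, as the interface text tells. Shift numbers are shares of 80 mm and turn numbers shares of 2 pi rad, none past 1 either way. Its arguments: {"type":"object","properties":{"series":{"type":"string"}},"required":["series"]}

```bash
mkdir -p pics
cat > h.py <<'E'
import numpy as np, cv2
from scipy.spatial.transform import Rotation as R
from plant import readout, vision, order, models
def save(p,n): cv2.imwrite('pics/'+n+'.png', cv2.cvtColor(p['frame'],cv2.COLOR_RGB2BGR))
def foc(p): return 200/np.tan(np.radians(p['fovy'])/2)
def cam2world(p,o=None):
    if 'mount' in p:
        T=np.eye(4);T[:3,:3]=R.from_euler('xyz',o['tcp_rot']).as_matrix();T[:3,3]=o['tool_pos'];return T@np.array(p['mount'])
    T=np.eye(4);T[:3,:3]=cv2.Rodrigues(np.array(p['rvec'],float))[0];T[:3,3]=np.ravel(p['tvec']);return np.linalg.inv(T)
def ray(p,u,v):
    x=(np.asarray(u,float)-p['cx'])/foc(p);y=(np.asarray(v,float)-p['cy'])/foc(p)
    if 'mount' in p:
        r=np.hypot(x,y)+1e-9;k=np.tan(r)/r;x,y=x*k,y*k
    return np.stack([x,y,np.ones_like(x)],-1)
def onz(p,u,v,z,o=None):
    T=cam2world(p,o);d=ray(p,u,v)@T[:3,:3].T;c=T[:3,3];return c+d*((z-c[2])/d[...,2])[...,None]
def cloud(p,o=None):
    v,u=np.mgrid[0:400,0:640];T=cam2world(p,o)
    P=(ray(p,u,v)*p['depth'][...,None])@T[:3,:3].T+T[:3,3];P[p['depth']<=0]=np.nan;return P
E
python3 - <<'E'
from h import *
o=readout.get_obs();print(o)
for n in ['top','scene']:
    p=vision.capture(n);save(p,n+'0');P=cloud(p);np.savez(n+'0.npz',P=P,f=p['frame'])
    print(n,p['fovy'],cam2world(p)[:3,3].round())
    for t in 'setup_tray yellow_model white_model bur_block red_bottle green_bottle wax_tin wheel_box black_bottle glass_dish'.split():
        for d in models.pinpoint(p,t)[:3]:
            u,v=d['position'];print(t,round(d['p'],2),np.round([u,v]),onz(p,u,v,0).round(),P[int(np.clip(v,0,399)),int(np.clip(u,0,639))].round())
E
```

```text
{'time': 0.0, 'joint_positions': array([ 1.04600094e+00,  3.42734115e-01,  1.52504427e+00, -4.65671923e-06,
        1.27540910e+00, -1.45967837e-01]), 'dq': array([-1.93570431e-03, -3.57716492e-05, -7.67545905e-04,  3.09686726e-03,
       -5.61028367e-04, -4.69592346e-04]), 'tau': array([ 4.57849237e-04, -4.31253970e+01, -2.44219798e+01,  7.17438734e-02,
        5.61410410e-02, -1.37557727e-04]), 'tool_pos': array([193.91182544, 487.42014889, 226.0295497 ]), 'tcp_rot': array([-3.14001413e+00, -2.27563659e-04,  2.76276628e+00]), 'contact_force': array([ 0.21967928,  0.02978005, -0.83984835]), 'moment': array([ 0.01447171, -0.01200363, -0.02152028]), 'finger_force': 0.0, 'grip_width': 91.5985522814812}
top 54.69348891442272 [ 199. -126. 1520.]
setup_tray 0.87 [261. 180.] [610. 119.   0.] [608. 122.   6.]
yellow_model 0.52 [305. 176.] [626. -60.   0.] [614. -62.  44.]
yellow_model 0.18 [264. 180.] [609. 105.   0.] [606. 105.  14.]
white_model 0.45 [229. 185.] [590. 246.   0.] [589. 243.  19.]
bur_block 0.54 [235. 237.] [380. 214.   0.] [379. 209.  23.]
bur_block 0.29 [386. 220.] [ 444. 
[... 670 characters left out ...]
low_model 0.47 [329. 202.] [625. -49.   0.] [607. -76.  18.]
white_model 0.7 [285. 170.] [631. 283.   0.] [602. 232.  25.]
bur_block 0.74 [229. 184.] [393. 251.   0.] [374. 200.  24.]
red_bottle 0.6 [247. 166.] [518. 381.   0.] [503. 355.  13.]
green_bottle 0.48 [304. 245.] [ 411. -262.    0.] [ 397. -283.   16.]
wax_tin 0.9 [363. 286.] [ 437. -501.    0.] [ 406. -537.   33.]
wax_tin 0.72 [339. 262.] [ 445. -382.    0.] [ 423. -411.   24.]
wax_tin 0.64 [231. 187.] [389. 222.   0.] [374. 183.  20.]
wheel_box 0.7 [285. 232.] [ 399. -167.    0.] [ 387. -186.   12.]
black_bottle 0.41 [218. 177.] [382. 329.   0.] [376. 314.  10.]
glass_dish 0.64 [373. 260.] [ 530. -417.    0.] [ 507. -441.   21.]
```

Run:
```python
import cv2
a=cv2.imread('pics/top0.png')[145:265,180:460];cv2.imwrite('pics/top0c.png',cv2.resize(a,(798,342),interpolation=cv2.INTER_CUBIC))
```

```text
(no output)
```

View pics/top0c.png

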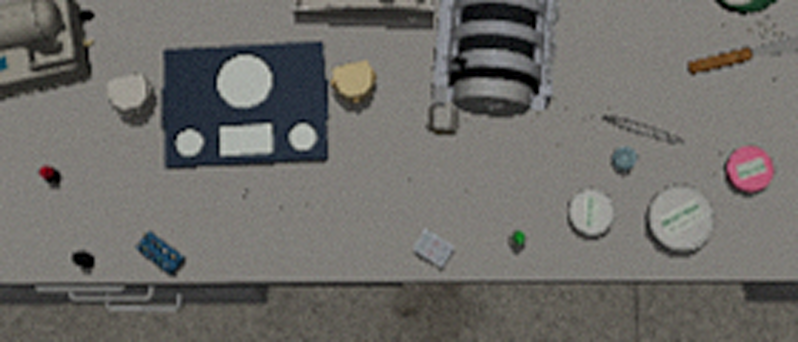

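View pics/scene0.png

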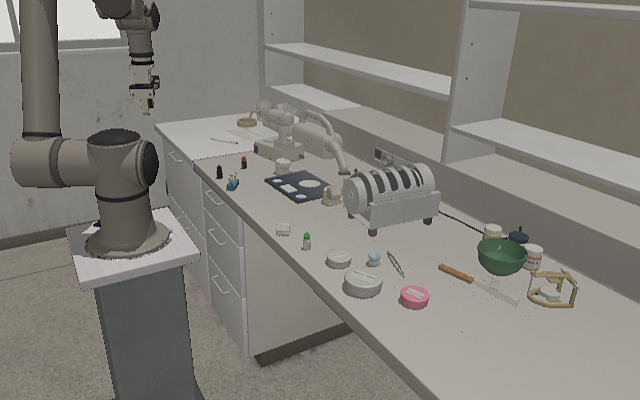

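Run:
```python
from h import *
z=np.load('top0.npz');P,f=z['P'],z['f'].astype(int)
hsv=cv2.cvtColor(z['f'],cv2.COLOR_RGB2HSV)
p=vision.capture('top')
def rep(n,m,h):
    k,l,s,c=cv2.connectedComponentsWithStats(m.astype(np.uint8))
    for i in np.argsort(-s[1:,4])[:4]+1:
        v,u=np.nonzero(l==i)
        q=onz(p,u,v,h)[:,:2].astype(np.float32);r=cv2.minAreaRect(q)
        print(n,s[i,4],'c',q.mean(0).round(1),'rect',np.round(r[0],1),np.round(r[1],1),round(r[2],1),'z',np.nanmedian(P[v,u,2]).round(1))
def box(x0,x1,y0,y1): return (P[...,0]>x0)&(P[...,0]<x1)&(P[...,1]>y0)&(P[...,1]<y1)
t=box(510,710,-20,220)
rep('tray',t&(f.sum(2)<170),10)
rep('pock',box(525,690,5,210)&(f.sum(2)>400),5)
rep('bur',box(330,450,150,270)&(hsv[...,0]>95)&(hsv[...,0]<125)&(hsv[...,1]>90),20)
rep('box',box(330,470,-230,-120)&(P[...,2]>9),16)
rep('tin',box(380,490,-430,-320)&(P[...,2]>12),22)
rep('red',box(450,540,330,400)&(P[...,2]>12),40)
rep('green',box(360,450,-320,-250)&(P[...,2]>12),40)
```

```text
tray 1619 c [605.4  99.5] rect [601.5  98.5] [173.5 230.6] 2.5 z 10.4
pock 263 c [637.6 101.3] rect [636.9 101.1] [72.1 74.2] 27.6 z 5.5
pock 180 c [551.7  96.5] rect [552.6  96.6] [41.5 72.8] 3.6 z 5.1
pock 61 c [547.8 176.8] rect [548.5 176.6] [32.6 28.8] 89.9 z 5.4
pock 54 c [555.9  19. ] rect [556.3  20.1] [37.3 24.1] 0.9 z 5.6
bur 88 c [389.1 206.4] rect [389.5 206.7] [60.3 28. ] 52.2 z 20.5
box 114 c [ 397.7 -164.6] rect [ 397.8 -164.9] [49.  35.6] 60.0 z 17.3
box 1 c [ 434.3 -191.3] rect [ 434.3 -191.3] [0. 0.] 0.0 z 9.6
box 1 c [ 375.3 -155.6] rect [ 375.3 -155.6] [0. 0.] 0.0 z 9.8
box 1 c [ 351.7 -221.5] rect [ 351.7 -221.5] [0. 0.] 0.0 z 9.6
tin 214 c [ 446.5 -382.4] rect [ 446.9 -383.4] [63.2 59.6] 89.9 z 22.5
tin 1 c [ 382.  -330.5] rect [ 382.  -330.5] [0. 0.] 0.0 z 13.3
red 30 c [497.9 360.5] rect [496.9 360.7] [21.  19.5] 3.7 z 36.5
green 26 c [ 407.1 -277.5] rect [ 407.  -276.9] [19.5 15.5] 89.9 z 39.4
```

```bash
cat >> h.py <<'E'
def plan(jaw,*ways):
    """ways: (x,y,z,yawdeg); prints hops from the measured pose"""
    o=readout.get_obs();pos=np.array(o['tool_pos']);yaw=o['tcp_rot'][2]
    for w in ways:
        dy=(np.radians(w[3])-yaw+np.pi)%(2*np.pi)-np.pi;first=True
        while True:
            c,s=np.cos(yaw),np.sin(yaw);d=np.array(w[:3])-pos
            t=np.array([d[0]*c+d[1]*s,d[0]*s-d[1]*c,-d[2]])/80
            k=max(1,np.abs(t).max()/1.0);t=np.round(t/k,3);az=round(-dy/2/np.pi,3) if first else 0
            n=max(int(np.ceil(np.linalg.norm(t)*80/35))+1,int(np.ceil(abs(az)*360/8))+1)
            print(w,f'x{n}:',jaw,*t,0,0,az)
            t=t*80;pos=pos+[t[0]*c+t[1]*s,t[0]*s-t[1]*c,-t[2]]
            if first: yaw-=az*2*np.pi
            first=False
            if k==1: break
E
python3 -c "
from h import *
plan(-1,(389,206,150,52.2))"
```

```text
(389, 206, 150, 52.2) x15: -1 -1.0 -0.665 0.269 0 0 0.295
(389, 206, 150, 52.2) x4: -1 -0.314 1.0 0.235 0 0 0
(389, 206, 150, 52.2) x4: -1 -0.314 1.0 0.235 0 0 0
(389, 206, 150, 52.2) x4: -1 -0.296 0.94 0.22 0 0 0
```

>>> step_arm(series="-1 -1 -.66 .27 0 0 .295;-1 -1 -.66 .27 0 0 .295;-1 -1 -.66 .27 0 0 .295;-1 -1 -.66 .27 0 0 .295;-1 -1 -.66 .27 0 0 .295;-1 -1 -.66 .27 0 0 .295;-1 -1 -.66 .27 0 0 .295;-1 -1 -.66 .27 0 0 .295;-1 -1 -.66 .27 0 0 .295;-1 -1 -.66 .27 0 0 .295;-1 -1 -.66 .27 0 0 .295;-1 -1 -.66 .27 0 0 .295;-1 -1 -.66 .27 0 0 .295;-1 -1 -.66 .27 0 0 .295")

```text
time: 2.55
tool_pos: [249.0, 409.2, 205.2]
tcp_rot: [3.142, -0.0, 0.909]
contact_force: [-0.2, -0.2, 0.3]
grip_width: 92.0
finger_force: 0.0
```

>>> step_arm(series="-1 -.31 1 .24 0 0 0;-1 -.31 1 .24 0 0 0;-1 -.31 1 .24 0 0 0")

```text
time: 2.85
tool_pos: [298.0, 337.6, 185.0]
tcp_rot: [3.141, 0.002, 0.908]
contact_force: [-0.2, 1.0, 0.2]
grip_width: 91.7
finger_force: 0.0
```

>>> step_arm(series="-1 -.31 1 .24 0 0 0;-1 -.31 1 .24 0 0 0;-1 -.31 1 .24 0 0 0")

```text
time: 3.15
tool_pos: [346.0, 269.5, 166.1]
tcp_rot: [3.141, 0.001, 0.907]
contact_force: [-0.6, 0.7, -0.5]
grip_width: 91.6
finger_force: 0.0
```

>>> step_arm(series="-1 -.3 .94 .2 0 0 0;-1 -.3 .94 .2 0 0 0;-1 -.3 .94 .2 0 0 0;-1 -.3 .94 .2 0 0 0;-1 -.3 .94 .2 0 0 0")

```text
time: 3.65
tool_pos: [388.9, 207.6, 151.0]
tcp_rot: [-3.141, -0.001, 0.911]
contact_force: [0.0, 0.1, -0.3]
grip_width: 91.9
finger_force: 0.0
```

```bash
cat >> h.py <<'E'
def near(cond,P,h,x,y,r,name=''):
    m=cond&(np.hypot(P[...,0]-x,P[...,1]-y)<r);k,l,s,_=cv2.connectedComponentsWithStats(m.astype(np.uint8))
    i=1+np.argmax(s[1:,4]);q=P[l==i][:,:2].astype(np.float32);r=cv2.minAreaRect(q)
    print(name,s[i,4],'mean',q.mean(0).round(1),'rect',np.round(r[0],1),np.round(r[1],1),round(r[2],1),'z',np.percentile(P[l==i][:,2],[5,50,95]).round(1))
E
python3 - <<'E'
from h import *
o=readout.get_obs();p=vision.capture('wrist');save(p,'w1');P=cloud(p,o)
print(np.array(p['mount']).round(2).tolist(),p['fovy'])
near((P[...,2]>12)&(P[...,2]<24),P,20,389,206,50,'bur')
near((P[...,2]>16)&(P[...,2]<24),P,20,389,206,50,'bur')
E
```

```text
[[-0.0, -0.97, -0.26, 70.06], [1.0, -0.0, -0.0, 0.05], [0.0, -0.26, 0.97, -157.95], [0.0, 0.0, 0.0, 1.0]] 65.70646984690485
bur 1666 mean [391.6 212.3] rect [390.3 210.6] [62.  30.5] 53.4 z [18.2 19.8 21.1]
bur 1656 mean [391.4 212.2] rect [390.4 210.6] [61.9 30.5] 53.2 z [18.3 19.9 21.1]
```

View pics/w1.png

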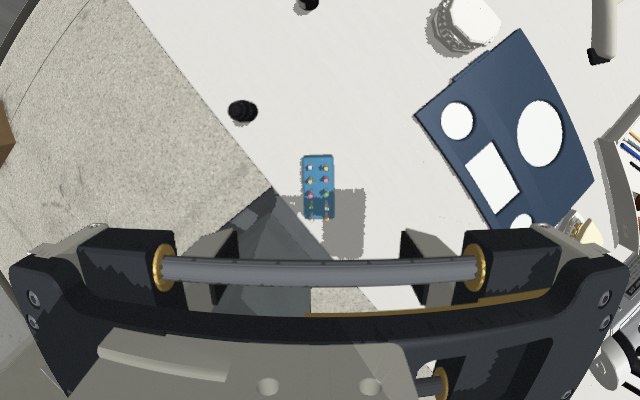

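Run:
```python
from h import *
o=readout.get_obs();p=vision.capture('wrist');P=cloud(p,o);f=p['frame'].astype(int).sum(2)
for n,x,y,r in [('obl',551.6,96.5,42),('L',547.4,176.4,24),('rnd',637.5,101,43)]:
    near((f>450)&(P[...,2]<8),P,5,x,y,r,n)
plan(-1,(390.4,210.6,70,53.2),(390.4,210.6,8,53.2))
```

```text
obl 1942 mean [550.7  98.3] rect [550.9  97.1] [44.2 76.3] 3.0 z [3.1 4.3 5.5]
L 914 mean [546.8 177.1] rect [547.  176.7] [37.9 37.3] 56.6 z [3.2 4.3 5.6]
rnd 2322 mean [636.3 102.2] rect [637.8 101.3] [77.6 77. ] 3.6 z [3.1 4.3 5.5]
(390.4, 210.6, 70, 53.2) x4: -1 0.041 -0.008 1.0 0 0 -0.003
(390.4, 210.6, 70, 53.2) x2: -1 0.0 0.0 0.013 0 0 0
(390.4, 210.6, 8, 53.2) x3: -1 0.0 0.0 0.775 0 0 0.0
```

>>> step_arm(series="-1 .04 -.008 1 0 0 -.003;-1 .04 -.008 1 0 0 -.003;-1 .04 -.008 1 0 0 -.003;-1 .04 -.008 1 0 0 -.003")

```text
time: 4.15
tool_pos: [390.7, 210.1, 71.3]
tcp_rot: [-3.141, 0.0, 0.929]
contact_force: [-0.6, -0.1, 0.4]
grip_width: 92.3
finger_force: 0.0
```

>>> step_arm(series="-1 0 0 .3 0 0 0;-1 0 0 .6 0 0 0;-1 0 0 .77 0 0 0;-1 0 0 .77 0 0 0;1 0 0 .77 0 0 0;1 0 0 .77 0 0 0;1 0 0 .77 0 0 0;1 0 0 .77 0 0 0;1 0 0 .77 0 0 0;1 0 0 .77 0 0 0;1 0 0 .77 0 0 0;1 0 0 .77 0 0 0;1 0 0 .77 0 0 0;1 0 0 .77 0 0 0")

```text
time: 5.55
tool_pos: [390.7, 209.5, 9.1]
tcp_rot: [-3.141, 0.0, 0.928]
contact_force: [-0.8, 0.2, -0.3]
grip_width: 29.8
finger_force: 30.0
```

Run:
```python
from h import *
plan(1,(391,209.5,88,53.2),(551,96.5,80,93),(551,96.5,18,93),(551,96.5,13,93))
```

```text
(391, 209.5, 88, 53.2) x4: 1 0.002 0.003 -0.987 0 0 -0.0
(551, 96.5, 80, 93) x6: 1 0.028 1.0 0.041 0 0 -0.111
(551, 96.5, 80, 93) x4: 1 -0.792 1.0 0.052 0 0 0
(551, 96.5, 80, 93) x2: 1 -0.107 0.135 0.007 0 0 0
(551, 96.5, 18, 93) x3: 1 0.0 0.0 0.775 0 0 0.0
(551, 96.5, 13, 93) x2: 1 0.0 0.0 0.063 0 0 0.0
```

>>> step_arm(series="1 0 0 -.4 0 0 0;1 0 0 -.99 0 0 0;1 0 0 -.99 0 0 0;1 0 0 -.99 0 0 0")

```text
time: 5.95
tool_pos: [391.2, 209.7, 89.0]
tcp_rot: [3.14, -0.002, 0.928]
contact_force: [-0.3, 0.3, -2.0]
grip_width: 29.4
finger_force: 30.0
```

>>> step_arm(series="1 .01 .33 .04 0 0 -.03;1 .02 .66 .04 0 0 -.06;1 .03 1 .04 0 0 -.09;1 .03 1 .04 0 0 -.11;1 .03 1 .04 0 0 -.11;1 .03 1 .04 0 0 -.11")

```text
time: 6.55
tool_pos: [455.2, 163.0, 83.3]
tcp_rot: [-3.138, 0.0, 1.619]
contact_force: [-0.1, 0.3, -0.8]
grip_width: 29.8
finger_force: 30.0
```

>>> step_arm(series="1 -.3 .33 .05 0 0 0;1 -.6 .7 .05 0 0 0;1 -.8 1 .05 0 0 0;1 -.9 1 .05 0 0 0;1 -.9 1 .05 0 0 0;1 -.9 1 .05 0 0 0")

```text
time: 7.15
tool_pos: [538.1, 95.9, 80.3]
tcp_rot: [-3.139, -0.0, 1.618]
contact_force: [-0.8, -0.4, -0.7]
grip_width: 29.7
finger_force: 30.0
```

>>> step_arm(series="1 0 .135 0 0 0 0;1 0 .135 0 0 0 0;1 0 .135 0 0 0 0;1 0 .135 0 0 0 0")

```text
time: 7.55
tool_pos: [549.6, 96.5, 81.1]
tcp_rot: [-3.141, -0.0, 1.62]
contact_force: [-0.2, -0.2, -1.4]
grip_width: 29.8
finger_force: 30.0
```

Run:
```python
from h import *
o=readout.get_obs();p=vision.capture('wrist');save(p,'w2');P=cloud(p,o)
print(o['tool_pos'],o['tcp_rot'],o['grip_width'])
plan(1,(551,97,14,93))
```

```text
[549.58604287  96.4646724   81.06746478] [-3.14089018e+00 -1.36514638e-04  1.61971020e+00] 29.83173414712272
(551, 97, 14, 93) x3: 1 0.007 0.016 0.839 0 0 -0.001
```

>>> step_arm(series="1 .007 .016 .3 0 0 0;1 .007 .016 .6 0 0 0;1 .007 .016 .78 0 0 0;1 .007 .016 .84 0 0 0;1 .007 .016 .85 0 0 0;1 .007 .016 .85 0 0 0;-.1 .007 .016 .85 0 0 0;-.1 .007 .016 .85 0 0 0;-.1 .007 .016 .85 0 0 0;-.1 .007 .016 .85 0 0 0;-.1 .007 .016 .85 0 0 0;-.1 .007 .016 .85 0 0 0")

```text
time: 8.8
tool_pos: [551.7, 96.6, 13.1]
tcp_rot: [3.142, -0.0, 1.619]
contact_force: [-0.1, -0.5, 0.2]
grip_width: 50.3
finger_force: 0.0
```

>>> step_arm(series="-.1 0 0 -.4 0 0 0;-.1 0 0 -.8 0 0 0;-1 0 0 -1 0 0 0;-1 0 0 -1 0 0 0;-1 0 0 -1 0 0 0")

```text
time: 9.3
tool_pos: [551.4, 96.6, 92.7]
tcp_rot: [-3.141, -0.0, 1.619]
contact_force: [0.2, 0.3, -0.5]
grip_width: 69.5
finger_force: 0.0
```

Run:
```python
from h import *
o=readout.get_obs();p=vision.capture('wrist');save(p,'w3');P=cloud(p,o)
near((P[...,2]>16)&(P[...,2]<29),P,20,551,97,45,'bur')
plan(-1,(498,361,130,93))
```

```text
bur 2517 mean [551.9  99.5] rect [552.1  97.2] [30.1 62.2] 2.9 z [22.4 23.8 25. ]
(498, 361, 130, 93) x4: -1 1.0 -0.15 -0.142 0 0 -0.001
(498, 361, 130, 93) x4: -1 1.0 -0.144 -0.142 0 0 0
(498, 361, 130, 93) x4: -1 1.0 -0.144 -0.143 0 0 0
(498, 361, 130, 93) x2: -1 0.336 -0.048 -0.048 0 0 0
```

>>> step_arm(series="-1 .5 -.07 -.4 0 0 0;-1 1 -.15 -.48 0 0 0;-1 1 -.15 -.48 0 0 0;-1 1 -.15 -.48 0 0 0")

```text
time: 9.75
tool_pos: [534.9, 176.5, 130.2]
tcp_rot: [-3.139, 0.001, 1.621]
contact_force: [0.7, -0.2, 1.0]
grip_width: 91.5
finger_force: 0.0
```

>>> step_arm(series="-1 .5 -.07 0 0 0 0;-1 1 -.15 0 0 0 0;-1 1 -.15 0 0 0 0;-1 1 -.15 0 0 0 0")

```text
time: 10.15
tool_pos: [519.5, 254.5, 130.1]
tcp_rot: [-3.139, 0.001, 1.62]
contact_force: [0.5, -0.5, -0.6]
grip_width: 92.0
finger_force: 0.0
```

>>> step_arm(series="-1 .5 -.07 0 0 0 0;-1 1 -.15 0 0 0 0;-1 1 -.15 0 0 0 0;-1 1 -.15 0 0 0 0")

```text
time: 10.55
tool_pos: [504.3, 333.3, 130.6]
tcp_rot: [-3.14, 0.001, 1.619]
contact_force: [1.1, -0.5, 0.4]
grip_width: 91.8
finger_force: 0.0
```

>>> step_arm(series="-1 .33 -.05 0 0 0 0;-1 .33 -.05 0 0 0 0;-1 .33 -.05 0 0 0 0;-1 .33 -.05 0 0 0 0")

```text
time: 10.95
tool_pos: [499.4, 359.0, 131.3]
tcp_rot: [-3.141, 0.001, 1.618]
contact_force: [0.5, -0.1, 0.6]
grip_width: 91.4
finger_force: 0.0
```

Run:
```python
from h import *
o=readout.get_obs();p=vision.capture('wrist');save(p,'w4');P=cloud(p,o)
print(o['tool_pos'])
near((P[...,2]>43)&(P[...,2]<52),P,20,498,361,25,'cap')
near((P[...,2]>8)&(P[...,2]<52),P,20,498,361,25,'all')
print(models.pinpoint(p,'red_bottle')[:2])
for d in models.pinpoint(p,'red_bottle')[:1]: print(onz(p,*d['position'],0,o))
```

```text
[499.38715705 358.97808628 131.31851878]
cap 146 mean [498.9 366.8] rect [499.2 366.7] [11.5  9.7] 2.4 z [43.5 46.1 47.5]
all 537 mean [498.4 369. ] rect [498.3 366.9] [19.7 18.5] 1.7 z [15.4 40.3 47. ]
[{'position': [320.1, 184.3], 'p': 0.84}]
[500.34965049 365.8108668    0.        ]
```

View pics/w4.png

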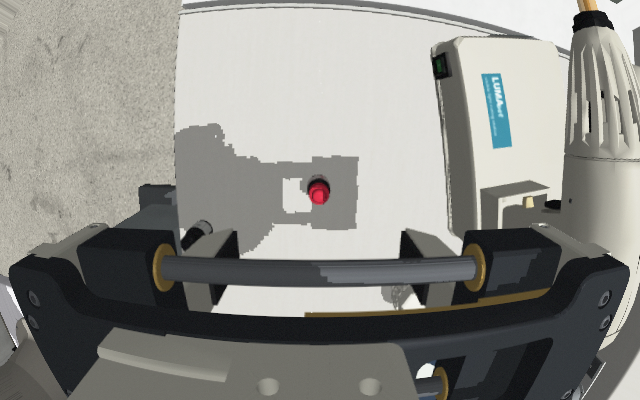

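Run:
```python
from h import *
plan(-1,(499.2,366.2,60,93),(499.2,366.2,9,93))
```

```text
(499.2, 366.2, 60, 93) x4: -1 0.081 0.004 0.895 0 0 -0.001
(499.2, 366.2, 9, 93) x3: -1 0.0 -0.0 0.637 0 0 0.0
```

>>> step_arm(series="-1 .085 .004 .2 0 0 0;-1 .085 .004 .6 0 0 0;-1 .085 .004 .9 0 0 0;-1 .085 .004 .9 0 0 0;-1 .085 .004 .9 0 0 0")

```text
time: 11.6
tool_pos: [498.6, 367.7, 59.0]
tcp_rot: [-3.141, 0.0, 1.619]
contact_force: [0.3, -0.4, 1.0]
grip_width: 91.7
finger_force: 0.0
```

>>> step_arm(series="-1 0 0 .3 0 0 0;-1 0 0 .6 0 0 0;-1 0 0 .63 0 0 0;-1 0 0 .63 0 0 0;1 0 0 .63 0 0 0;1 0 0 .63 0 0 0;1 0 0 .63 0 0 0;1 0 0 .63 0 0 0;1 0 0 .63 0 0 0;1 0 0 .63 0 0 0;1 0 0 .63 0 0 0;1 0 0 .63 0 0 0;1 0 0 .63 0 0 0;1 0 0 .63 0 0 0;1 0 0 .63 0 0 0;1 0 0 .63 0 0 0")

```text
time: 13.2
tool_pos: [498.8, 367.5, 9.1]
tcp_rot: [-3.142, -0.0, 1.619]
contact_force: [-1.0, 0.0, -0.7]
grip_width: 19.0
finger_force: 30.0
```

>>> step_arm(series="1 0 0 -.4 0 0 0;1 0 0 -.8 0 0 0;1 0 0 -1 0 0 0;1 0 0 -1 0 0 0")

```text
time: 13.6
tool_pos: [500.3, 368.4, 92.0]
tcp_rot: [3.137, -0.003, 1.619]
contact_force: [0.7, -0.4, 0.2]
grip_width: 19.1
finger_force: 30.0
```

Run:
```python
from h import *
o=readout.get_obs();print(o['tool_pos'])
plan(1,(499,366,125,93),(555.2,17.1,120,93),(555.2,17.1,60,93),(555.2,17.1,13.5,93))
```

```text
[500.26591915 368.40922646  91.95063646]
(499, 366, 125, 93) x2: 1 -0.029 -0.017 -0.413 0 0 -0.001
(555.2, 17.1, 120, 93) x4: 1 -1.0 0.105 0.014 0 0 0.0
(555.2, 17.1, 120, 93) x4: 1 -1.0 0.105 0.014 0 0 0
(555.2, 17.1, 120, 93) x4: 1 -1.0 0.106 0.014 0 0 0
(555.2, 17.1, 120, 93) x4: 1 -1.0 0.105 0.015 0 0 0
(555.2, 17.1, 120, 93) x2: 1 -0.393 0.042 0.005 0 0 0
(555.2, 17.1, 60, 93) x3: 1 -0.0 -0.0 0.75 0 0 0.0
(555.2, 17.1, 13.5, 93) x3: 1 -0.0 -0.0 0.582 0 0 0.0
```

>>> step_arm(series="1 -.3 0 -.4 0 0 0;1 -.6 .05 -.42 0 0 0;1 -1 .1 -.42 0 0 0;1 -1 .1 -.42 0 0 0")

```text
time: 14.0
tool_pos: [510.7, 284.7, 121.5]
tcp_rot: [-3.14, 0.002, 1.616]
contact_force: [-0.0, -0.3, -0.6]
grip_width: 18.9
finger_force: 30.0
```

>>> step_arm(series="1 -.5 .05 0 0 0 0;1 -1 .1 0 0 0 0;1 -1 .1 0 0 0 0;1 -1 .1 0 0 0 0")

```text
time: 14.4
tool_pos: [522.3, 208.2, 121.8]
tcp_rot: [-3.14, -0.0, 1.617]
contact_force: [-0.1, 0.6, 0.5]
grip_width: 19.4
finger_force: 30.0
```

>>> step_arm(series="1 -.5 .05 0 0 0 0;1 -1 .1 0 0 0 0;1 -1 .1 0 0 0 0;1 -1 .1 0 0 0 0")

```text
time: 14.8
tool_pos: [534.3, 129.7, 122.2]
tcp_rot: [-3.141, -0.001, 1.619]
contact_force: [-0.1, 0.5, -0.8]
grip_width: 18.8
finger_force: 30.0
```

>>> step_arm(series="1 -.5 .05 0 0 0 0;1 -1 .1 0 0 0 0;1 -1 .1 0 0 0 0;1 -1 .1 0 0 0 0")

```text
time: 15.2
tool_pos: [546.2, 50.6, 122.4]
tcp_rot: [-3.141, -0.001, 1.619]
contact_force: [0.3, 0.1, -1.2]
grip_width: 18.8
finger_force: 30.0
```

>>> step_arm(series="1 -.2 .02 0 0 0 0;1 -.4 .04 0 0 0 0;1 -.4 .04 0 0 0 0;1 -.4 .04 0 0 0 0;1 -.4 .04 0 0 0 0")

```text
time: 15.7
tool_pos: [550.9, 18.0, 122.7]
tcp_rot: [-3.141, -0.0, 1.619]
contact_force: [-0.0, 0.6, -0.6]
grip_width: 19.2
finger_force: 30.0
```

Run:
```python
from h import *
o=readout.get_obs();print(o['tool_pos'],o['grip_width'],o['tcp_rot'])
p=vision.capture('wrist');s=vision.capture('scene');save(p,'w5')
T=cam2world(s);c=np.linalg.inv(T)@np.append(o['tool_pos'],1);u=int(foc(s)*c[0]/c[2]+s['cx']);v=int(foc(s)*c[1]/c[2]+s['cy'])
a=s['frame'][v-35:v+35,u-35:u+35];b=cv2.resize(a,(400,400),interpolation=cv2.INTER_CUBIC)
cv2.imwrite('pics/c5.png',cv2.cvtColor(np.hstack([b,cv2.resize(p['frame'][120:320,220:420],(400,400))]),cv2.COLOR_RGB2BGR))
plan(1,(555.2,17.1,60,93),(555.2,17.1,13.5,93))
```

```text
[550.92501883  17.95314017 122.68588556] 19.19557414254513 [-3.14148125e+00 -3.07124323e-04  1.61929498e+00]
(555.2, 17.1, 60, 93) x3: 1 -0.015 0.053 0.784 0 0 -0.001
(555.2, 17.1, 13.5, 93) x3: 1 0.0 -0.0 0.581 0 0 0.0
```

View pics/c5.png

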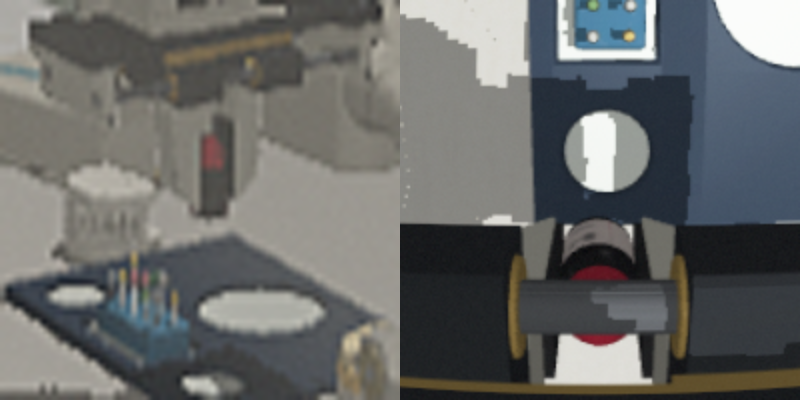

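>>> step_arm(series="1 -.01 .053 .3 0 0 0;1 -.01 .053 .6 0 0 0;1 -.01 .053 .79 0 0 0;1 -.01 .053 .79 0 0 0;1 -.01 .053 .79 0 0 0")

```text
time: 16.3
tool_pos: [555.5, 17.3, 59.8]
tcp_rot: [3.141, -0.0, 1.62]
contact_force: [0.4, 0.2, -0.9]
grip_width: 19.0
finger_force: 30.0
```

>>> step_arm(series="1 0 0 .2 0 0 0;1 0 0 .4 0 0 0;1 0 0 .52 0 0 0;1 0 0 .57 0 0 0;1 0 0 .58 0 0 0;1 0 0 .58 0 0 0")

```text
time: 16.9
tool_pos: [555.8, 17.1, 13.7]
tcp_rot: [3.141, 0.0, 1.619]
contact_force: [0.6, -0.4, -0.1]
grip_width: 18.7
finger_force: 30.0
```

>>> step_arm(series="1 0 0 .01 0 0 0;.4 0 0 .01 0 0 0;.2 0 0 .01 0 0 0;.2 0 0 .01 0 0 0;.2 0 0 .01 0 0 0;.2 0 0 .01 0 0 0;.2 0 0 .01 0 0 0")

```text
time: 17.6
tool_pos: [555.3, 17.1, 12.3]
tcp_rot: [3.142, -0.0, 1.619]
contact_force: [0.1, -0.1, 0.1]
grip_width: 36.9
finger_force: 0.0
```

>>> step_arm(series=".2 0 0 -.2 0 0 0;.2 0 0 -.5 0 0 0;.2 0 0 -.8 0 0 0;.2 0 0 -1 0 0 0;.2 0 0 -1 0 0 0;.2 0 0 -1 0 0 0")

```text
time: 18.2
tool_pos: [555.1, 17.1, 92.0]
tcp_rot: [-3.142, -0.0, 1.619]
contact_force: [-0.1, 0.1, 0.1]
grip_width: 36.9
finger_force: 0.0
```

Run:
```python
from h import *
o=readout.get_obs();print(o['tool_pos'])
p=vision.capture('wrist');P=cloud(p,o)
near((P[...,2]>45)&(P[...,2]<58),P,20,555,17,25,'cap')
near((P[...,2]>11)&(P[...,2]<58),P,20,555,17,25,'all')
plan(-1,(480,-100,200,93),(407,-277,130,93))
```

```text
[555.07789292  17.12605973  91.95716673]
cap 309 mean [555.9  16.5] rect [555.9  16. ] [15.2 15.2] 38.5 z [45.1 49.6 51.3]
all 830 mean [555.8  19.2] rect [557.6  10.2] [20.1 31.9] 14.2 z [15.5 43.7 51. ]
(480, -100, 200, 93) x5: -1 -1.0 -0.708 -0.958 0 0 -0.001
(480, -100, 200, 93) x3: -1 -0.416 -0.298 -0.4 0 0 0
(407, -277, 130, 93) x4: -1 -1.0 -0.478 0.405 0 0 0.0
(407, -277, 130, 93) x4: -1 -1.0 -0.478 0.406 0 0 0
(407, -277, 130, 93) x2: -1 -0.159 -0.076 0.064 0 0 0
```

>>> step_arm(series="-1 -.3 -.3 -.5 0 0 0;-1 -.6 -.5 -.9 0 0 0;-1 -1 -.7 -.95 0 0 0;-1 -1 -.7 -.95 0 0 0;-1 -1 -.7 -.95 0 0 0")

```text
time: 18.75
tool_pos: [502.7, -65.8, 167.3]
tcp_rot: [-3.14, -0.001, 1.617]
contact_force: [0.5, -0.1, 0.0]
grip_width: 72.5
finger_force: 0.0
```

>>> step_arm(series="-1 -.4 -.3 -.4 0 0 0;-1 -.42 -.3 -.4 0 0 0;-1 -.42 -.3 -.4 0 0 0")

```text
time: 19.05
tool_pos: [481.1, -100.0, 199.8]
tcp_rot: [3.142, -0.001, 1.619]
contact_force: [0.3, -0.1, 0.5]
grip_width: 91.2
finger_force: 0.0
```

>>> step_arm(series="-1 -.5 -.24 .2 0 0 0;-1 -1 -.48 .4 0 0 0;-1 -1 -.48 .4 0 0 0;-1 -1 -.48 .4 0 0 0")

```text
time: 19.45
tool_pos: [446.2, -181.3, 166.8]
tcp_rot: [-3.139, -0.002, 1.618]
contact_force: [0.0, -0.6, -0.7]
grip_width: 91.6
finger_force: 0.0
```

>>> step_arm(series="-1 -.5 -.24 .2 0 0 0;-1 -1.0 -.48 .4 0 0 0;-1 -1 -.48 .4 0 0 0;-1 -1 -.48 .4 0 0 0;-1 -1 -.48 .4 0 0 0;-1 -1 -.48 .4 0 0 0")

```text
time: 20.05
tool_pos: [413.0, -262.4, 136.7]
tcp_rot: [3.141, 0.0, 1.622]
contact_force: [-0.6, 1.0, 0.1]
grip_width: 91.9
finger_force: 0.0
```

Run:
```python
from h import *
o=readout.get_obs();print(o['tool_pos'])
p=vision.capture('wrist');save(p,'w6');P=cloud(p,o)
d=models.pinpoint(p,'green_bottle')
for e in d[:2]: print(e,onz(p,*e['position'],0,o))
near((P[...,2]>45)&(P[...,2]<54),P,20,407,-277,30,'cap')
near((P[...,2]>8)&(P[...,2]<54),P,20,407,-277,30,'all')
```

```text
[ 412.95771651 -262.41984733  136.72105742]
{'position': [311.3, 207.1], 'p': 0.68} [ 406.61527873 -280.23471594    0.        ]
cap 125 mean [ 406.7 -279.7] rect [ 406.9 -279.9] [ 9.4 10.4] 2.4 z [45.7 47.4 48.6]
all 564 mean [ 406.9 -276.3] rect [ 406.9 -278.7] [20.3 18.8] 1.3 z [13.5 40.1 48. ]
```

View pics/w6.png

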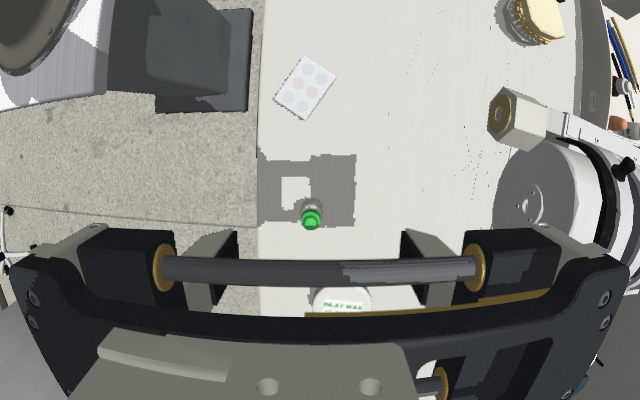

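Run:
```python
from h import *
o=readout.get_obs()
p=vision.capture('wrist');P=cloud(p,o)
near((P[...,2]>12)&(P[...,2]<20),P,20,398,-167,40,'box')
plan(-1,(406.8,-280,60,93),(406.8,-280,9,93))
```

```text
box 2101 mean [ 395.4 -165.3] rect [ 395.3 -165.1] [49.6 36. ] 58.8 z [14.8 16.1 17.3]
(406.8, -280, 60, 93) x4: -1 -0.209 -0.082 0.958 0 0 -0.0
(406.8, -280, 9, 93) x3: -1 0.0 -0.0 0.638 0 0 -0.0
```

>>> step_arm(series="-1 -.21 -.08 .1 0 0 0;-1 -.21 -.08 .5 0 0 0;-1 -.21 -.08 .95 0 0 0;-1 -.21 -.08 .95 0 0 0;-1 -.21 -.08 .95 0 0 0")

```text
time: 20.7
tool_pos: [406.5, -280.6, 60.7]
tcp_rot: [-3.141, -0.001, 1.62]
contact_force: [-0.1, 0.0, 0.1]
grip_width: 91.8
finger_force: 0.0
```

>>> step_arm(series="-1 0 0 .3 0 0 0;-1 0 0 .6 0 0 0;-1 0 0 .645 0 0 0;-1 0 0 .645 0 0 0;1 0 0 .645 0 0 0;1 0 0 .645 0 0 0;1 0 0 .645 0 0 0;1 0 0 .645 0 0 0;1 0 0 .645 0 0 0;1 0 0 .645 0 0 0;1 0 0 .645 0 0 0;1 0 0 .645 0 0 0;1 0 0 .645 0 0 0;1 0 0 .645 0 0 0;1 0 0 .645 0 0 0;1 0 0 .645 0 0 0")

```text
time: 22.3
tool_pos: [406.3, -280.8, 8.6]
tcp_rot: [-3.142, -0.0, 1.619]
contact_force: [0.0, 0.2, -1.5]
grip_width: 19.6
finger_force: 30.0
```

>>> step_arm(series="1 0 0 -.4 0 0 0;1 0 0 -.8 0 0 0;1 0 0 -1 0 0 0;1 0 0 -1 0 0 0")

```text
time: 22.7
tool_pos: [407.5, -281.9, 90.8]
tcp_rot: [3.138, 0.004, 1.619]
contact_force: [-1.0, -1.1, -0.9]
grip_width: 19.8
finger_force: 30.0
```

Run:
```python
from h import *
o=readout.get_obs();print(o['tool_pos'])
plan(1,(450,-120,195,93),(530,60,150,93),(547,177.3,122,93),(547,177.3,60,93))
```

```text
[ 407.51056568 -281.91784012   90.84420398]
(450, -120, 195, 93) x4: 1 1.0 0.315 -0.652 0 0 -0.001
(450, -120, 195, 93) x4: 1 0.994 0.32 -0.65 0 0 0
(530, 60, 150, 93) x4: 1 1.0 0.512 0.257 0 0 0.0
(530, 60, 150, 93) x4: 1 1.0 0.511 0.256 0 0 0
(530, 60, 150, 93) x2: 1 0.192 0.099 0.05 0 0 0
(547, 177.3, 122, 93) x4: 1 1.0 0.201 0.241 0 0 0.0
(547, 177.3, 122, 93) x3: 1 0.452 0.091 0.109 0 0 0
(547, 177.3, 60, 93) x3: 1 0.0 -0.0 0.775 0 0 0.0
```

>>> step_arm(series="1 .3 .1 -.3 0 0 0;1 .7 .2 -.6 0 0 0;1 1 .31 -.65 0 0 0;1 1 .31 -.65 0 0 0")

```text
time: 23.1
tool_pos: [427.6, -197.4, 140.5]
tcp_rot: [3.142, -0.001, 1.622]
contact_force: [-0.0, -0.7, -0.6]
grip_width: 19.8
finger_force: 30.0
```

>>> step_arm(series="1 .5 .16 -.3 0 0 0;1 1 .32 -.65 0 0 0;1 1 .32 -.65 0 0 0;1 1 .32 -.65 0 0 0")

```text
time: 23.5
tool_pos: [448.8, -118.7, 191.9]
tcp_rot: [-3.141, 0.0, 1.621]
contact_force: [-0.2, 0.1, -0.6]
grip_width: 19.8
finger_force: 30.0
```

>>> step_arm(series="1 .5 .25 .13 0 0 0;1 1 .51 .26 0 0 0;1 1 .51 .26 0 0 0;1 1 .51 .26 0 0 0")

```text
time: 23.9
tool_pos: [485.1, -37.4, 169.9]
tcp_rot: [-3.138, -0.0, 1.62]
contact_force: [0.0, -0.8, 1.4]
grip_width: 19.2
finger_force: 30.0
```

>>> step_arm(series="1 .5 .25 .13 0 0 0;1 1 .51 .26 0 0 0;1 1 .51 .26 0 0 0;1 1 .51 .26 0 0 0")

```text
time: 24.3
tool_pos: [522.3, 43.8, 150.1]
tcp_rot: [-3.14, 0.0, 1.619]
contact_force: [0.3, 0.4, -0.0]
grip_width: 19.6
finger_force: 30.0
```

>>> step_arm(series="1 .5 .15 .13 0 0 0;1 1 .26 .26 0 0 0;1 1 .26 .26 0 0 0;1 1 .26 .26 0 0 0")

```text
time: 24.7
tool_pos: [539.4, 124.4, 130.1]
tcp_rot: [-3.141, 0.001, 1.619]
contact_force: [0.4, -0.9, -1.1]
grip_width: 19.6
finger_force: 30.0
```

>>> step_arm(series="1 .3 .07 .06 0 0 0;1 .64 .14 .12 0 0 0;1 .64 .14 .12 0 0 0;1 .64 .14 .12 0 0 0;1 .64 .14 .12 0 0 0")

```text
time: 25.2
tool_pos: [548.5, 175.8, 121.1]
tcp_rot: [3.141, 0.0, 1.617]
contact_force: [-0.2, -0.3, -0.1]
grip_width: 19.5
finger_force: 30.0
```

Run:
```python
from h import *
o=readout.get_obs();print(o['tool_pos'])
plan(1,(547,177,60,93),(547,177,12.7,93))
```

```text
[548.47960225 175.7854294  121.14240812]
(547, 177, 60, 93) x3: 1 0.016 -0.018 0.764 0 0 -0.001
(547, 177, 12.7, 93) x3: 1 0.0 0.0 0.592 0 0 0.0
```

>>> step_arm(series="1 .016 -.018 .3 0 0 0;1 .016 -.018 .6 0 0 0;1 .016 -.018 .76 0 0 0;1 .016 -.018 .76 0 0 0;1 .016 -.018 .76 0 0 0")

```text
time: 25.7
tool_pos: [547.3, 178.5, 60.6]
tcp_rot: [3.141, -0.0, 1.619]
contact_force: [0.4, -0.3, 0.1]
grip_width: 19.9
finger_force: 30.0
```

>>> step_arm(series="1 0 0 .2 0 0 0;1 0 0 .4 0 0 0;1 0 0 .52 0 0 0;1 0 0 .57 0 0 0;1 0 0 .595 0 0 0;1 0 0 .595 0 0 0;1 0 0 .595 0 0 0")

```text
time: 26.4
tool_pos: [547.2, 179.1, 13.0]
tcp_rot: [3.14, -0.0, 1.619]
contact_force: [-0.7, -0.8, 0.2]
grip_width: 19.8
finger_force: 30.0
```

>>> step_arm(series="1 0 0 0 0 0 0;.4 0 0 0 0 0 0;.2 0 0 0 0 0 0;.2 0 0 0 0 0 0;.2 0 0 0 0 0 0;.2 0 0 0 0 0 0;.2 0 0 0 0 0 0")

```text
time: 27.1
tool_pos: [546.8, 178.9, 12.3]
tcp_rot: [3.142, -0.0, 1.619]
contact_force: [0.1, 0.6, 0.7]
grip_width: 36.9
finger_force: 0.0
```

>>> step_arm(series=".2 0 0 -.2 0 0 0;.2 0 0 -.5 0 0 0;.2 0 0 -.8 0 0 0;.2 0 0 -1 0 0 0;.2 0 0 -1 0 0 0;.2 0 0 -1 0 0 0")

```text
time: 27.7
tool_pos: [546.6, 178.9, 92.0]
tcp_rot: [-3.142, -0.0, 1.619]
contact_force: [-0.5, -0.4, -0.7]
grip_width: 37.0
finger_force: 0.0
```

Run:
```python
from h import *
o=readout.get_obs();print(o['tool_pos'])
p=vision.capture('wrist');P=cloud(p,o)
near((P[...,2]>45)&(P[...,2]<60),P,20,547,177,25,'cap')
plan(-1,(480,-60,240,3),(447,-300,240,3),(447,-384,150,3))
```

```text
[546.60417613 178.91279918  91.99543555]
cap 398 mean [546.6 180.6] rect [546.5 179.6] [16.1 16.4] 14.1 z [45.2 48.7 52.1]
(480, -60, 240, 3) x13: -1 -1.0 -0.33 -0.632 0 0 0.249
(480, -60, 240, 3) x4: -1 -0.337 1.0 -0.633 0 0 0
(480, -60, 240, 3) x4: -1 -0.316 0.938 -0.593 0 0 0
(447, -300, 240, 3) x4: -1 -0.194 1.0 0.0 0 0 0.0
(447, -300, 240, 3) x4: -1 -0.194 1.0 0.0 0 0 0
(447, -300, 240, 3) x4: -1 -0.188 0.973 0.0 0 0 0
(447, -384, 150, 3) x5: -1 -0.051 0.931 1.0 0 0 0.0
(447, -384, 150, 3) x2: -1 -0.007 0.117 0.125 0 0 0
```

>>> step_arm(series=".2 -.2 0 -.6 0 0 .02;.2 -.5 -.1 -.7 0 0 .05;-1 -1 -.33 -.7 0 0 .25;-1 -1 -.33 -.7 0 0 .25;-1 -1 -.33 -.7 0 0 .25;-1 -1 -.33 -.7 0 0 .25;-1 -1 -.33 -.7 0 0 .25;-1 -1 -.33 -.7 0 0 .25;-1 -1 -.33 -.7 0 0 .25;-1 -1 -.33 -.7 0 0 .25;-1 -1 -.33 -.7 0 0 .25;-1 -1 -.33 -.7 0 0 .25;-1 -1 -.33 -.7 0 0 .25;-1 -1 -.33 -.7 0 0 .25")

```text
time: 29.15
tool_pos: [524.1, 97.7, 147.8]
tcp_rot: [-3.142, 0.001, 0.05]
contact_force: [0.5, -0.0, -0.2]
grip_width: 91.6
finger_force: 0.0
```

>>> step_arm(series="-1 -.17 .5 -.3 0 0 0;-1 -.33 1 -.6 0 0 0;-1 -.33 1 -.6 0 0 0;-1 -.33 1 -.6 0 0 0")

```text
time: 29.55
tool_pos: [501.9, 16.0, 196.7]
tcp_rot: [-3.141, -0.001, 0.047]
contact_force: [-0.1, -0.0, 0.3]
grip_width: 91.8
finger_force: 0.0
```

>>> step_arm(series="-1 -.17 .5 -.3 0 0 0;-1 -.33 1 -.6 0 0 0;-1 -.33 1 -.6 0 0 0;-1 -.33 1 -.6 0 0 0")

```text
time: 29.95
tool_pos: [479.4, -64.2, 243.7]
tcp_rot: [-3.141, 0.0, 0.048]
contact_force: [0.1, 0.7, -0.6]
grip_width: 91.7
finger_force: 0.0
```

>>> step_arm(series="-1 -.1 .5 0 0 0 0;-1 -.19 1 0 0 0 0;-1 -.19 1 0 0 0 0;-1 -.19 1 0 0 0 0")

```text
time: 30.35
tool_pos: [467.9, -144.0, 242.9]
tcp_rot: [-3.139, 0.002, 0.049]
contact_force: [-0.0, 0.9, -0.1]
grip_width: 92.0
finger_force: 0.0
```

>>> step_arm(series="-1 -.1 .5 0 0 0 0;-1 -.19 1 0 0 0 0;-1 -.19 1 0 0 0 0;-1 -.19 1 0 0 0 0")

```text
time: 30.75
tool_pos: [457.0, -224.4, 243.4]
tcp_rot: [-3.14, 0.001, 0.049]
contact_force: [-0.7, 1.1, 1.0]
grip_width: 91.6
finger_force: 0.0
```

>>> step_arm(series="-1 -.1 .5 0 0 0 0;-1 -.19 1 0 0 0 0;-1 -.19 1 0 0 0 0;-1 -.19 1 0 0 0 0")

```text
time: 31.15
tool_pos: [445.9, -304.9, 243.7]
tcp_rot: [-3.14, 0.001, 0.049]
contact_force: [-0.5, 0.4, -0.6]
grip_width: 92.1
finger_force: 0.0
```

>>> step_arm(series="-1 -.05 .5 .5 0 0 0;-1 -.05 .95 1 0 0 0;-1 -.05 .95 1 0 0 0;-1 -.05 .95 1 0 0 0;-1 -.05 .95 1 0 0 0")

```text
time: 31.65
tool_pos: [446.1, -381.0, 165.4]
tcp_rot: [3.142, -0.001, 0.05]
contact_force: [0.9, -0.2, 0.1]
grip_width: 91.8
finger_force: 0.0
```

Run:
```python
from h import *
o=readout.get_obs();print(o['tool_pos'])
p=vision.capture('wrist');save(p,'w7');P=cloud(p,o)
for e in models.pinpoint(p,'wax_tin')[:3]: print(e,onz(p,*e['position'],0,o))
near((P[...,2]>19)&(P[...,2]<25),P,20,446,-382,50,'tin')
near((P[...,2]>19)&(P[...,2]<60),P,20,430,-505,55,'big')
```

```text
[ 446.10880267 -381.0311267   165.36159483]
{'position': [511.6, 150.8], 'p': 0.71} [ 500.90756935 -610.01841592    0.        ]
{'position': [431.3, 200.7], 'p': 0.63} [ 433.84948844 -509.30175539    0.        ]
{'position': [322.3, 188.1], 'p': 0.58} [ 441.70123668 -385.05322618    0.        ]
tin 3093 mean [ 445.  -383.6] rect [ 444.3 -383.6] [63.4 63. ] 1.2 z [20.3 21.7 22.9]
big 4777 mean [ 440.1 -501.5] rect [ 439.6 -505.5] [89.9 79.2] 76.0 z [28.1 30.5 31.8]
```

View pics/w7.png

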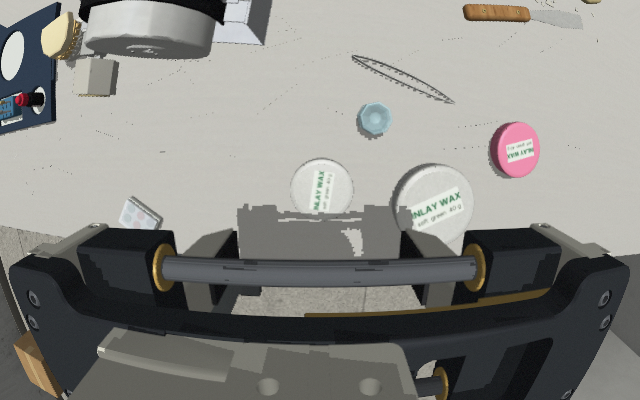

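Run:
```python
from h import *
plan(-.8,(444.4,-383.6,90,3),(444.4,-383.6,8.5,3))
```

```text
(444.4, -383.6, 90, 3) x4: -0.8 -0.024 0.025 0.952 0 0 -0.0
(444.4, -383.6, 8.5, 3) x4: -0.8 0.0 -0.0 1.0 0 0 -0.0
(444.4, -383.6, 8.5, 3) x2: -0.8 0.0 -0.0 0.019 0 0 0
```

>>> step_arm(series="-.8 -.024 .025 .5 0 0 0;-.8 -.024 .025 .95 0 0 0;-.8 -.024 .025 .95 0 0 0;-.8 -.024 .025 .95 0 0 0;-.8 -.024 .025 .95 0 0 0")

```text
time: 32.25
tool_pos: [444.6, -385.6, 91.0]
tcp_rot: [3.138, -0.003, 0.049]
contact_force: [0.5, -0.4, -0.2]
grip_width: 82.5
finger_force: 0.0
```

>>> step_arm(series="-.8 0 0 .3 0 0 0;-.8 0 0 .6 0 0 0;-.8 0 0 .85 0 0 0;-.8 0 0 1 0 0 0;-.8 0 0 1 0 0 0;-.8 0 0 1 0 0 0;1 0 0 1 0 0 0;1 0 0 1 0 0 0;1 0 0 1 0 0 0;1 0 0 1 0 0 0;1 0 0 1 0 0 0;1 0 0 1 0 0 0;1 0 0 1 0 0 0;1 0 0 1 0 0 0")

```text
time: 33.65
tool_pos: [443.6, -384.9, 9.0]
tcp_rot: [3.141, -0.001, 0.048]
contact_force: [0.3, 1.5, 6.9]
grip_width: 62.5
finger_force: 30.0
```

>>> step_arm(series="1 0 0 -.3 0 0 0;1 0 0 -.7 0 0 0;1 0 0 -1 0 0 0;1 0 0 -1 0 0 0;1 0 0 -1 0 0 0")

```text
time: 34.15
tool_pos: [443.1, -384.6, 88.1]
tcp_rot: [3.142, -0.0, 0.048]
contact_force: [-0.3, -0.8, -1.2]
grip_width: 62.4
finger_force: 30.0
```

Run:
```python
from h import *
o=readout.get_obs();print(o['tool_pos'])
plan(1,(430,-150,235,3),(600,60,200,3),(637.3,101.5,110,3))
```

```text
[ 443.11903319 -384.62700439   88.06803745]
(430, -150, 235, 3) x4: 1 -0.007 -1.0 -0.625 0 0 -0.001
(430, -150, 235, 3) x4: 1 -0.001 -1.0 -0.625 0 0 0
(430, -150, 235, 3) x4: 1 -0.002 -0.937 -0.587 0 0 0
(600, 60, 200, 3) x5: 1 0.904 -1.0 0.175 0 0 0.0
(600, 60, 200, 3) x5: 1 0.905 -1.0 0.175 0 0 0
(600, 60, 200, 3) x3: 1 0.457 -0.505 0.088 0 0 0
(637.3, 101.5, 110, 3) x4: 1 0.439 -0.438 1.0 0 0 0.0
(637.3, 101.5, 110, 3) x2: 1 0.055 -0.055 0.125 0 0 0
```

>>> step_arm(series="1 0 -.3 -.3 0 0 0;1 0 -.7 -.6 0 0 0;1 0 -1 -.63 0 0 0;1 0 -1 -.63 0 0 0")

```text
time: 34.55
tool_pos: [438.7, -301.7, 137.8]
tcp_rot: [-3.139, 0.002, 0.051]
contact_force: [0.9, 0.3, -0.9]
grip_width: 61.8
finger_force: 30.0
```

>>> step_arm(series="1 0 -.5 -.3 0 0 0;1 0 -1 -.63 0 0 0;1 0 -1 -.63 0 0 0;1 0 -1 -.63 0 0 0")

```text
time: 34.95
tool_pos: [435.5, -224.9, 188.3]
tcp_rot: [-3.142, 0.001, 0.05]
contact_force: [0.2, -0.1, -0.9]
grip_width: 62.2
finger_force: 30.0
```

>>> step_arm(series="1 0 -.5 -.3 0 0 0;1 0 -.95 -.6 0 0 0;1 0 -.95 -.6 0 0 0;1 0 -.95 -.6 0 0 0")

```text
time: 35.35
tool_pos: [431.9, -149.8, 236.1]
tcp_rot: [3.142, 0.001, 0.049]
contact_force: [-1.3, -0.2, -1.3]
grip_width: 62.3
finger_force: 30.0
```

>>> step_arm(series="1 .3 -.33 .06 0 0 0;1 .6 -.66 .1 0 0 0;1 .9 -1 .17 0 0 0;1 .9 -1 .17 0 0 0;1 .9 -1 .17 0 0 0")

```text
time: 35.85
tool_pos: [499.6, -66.6, 221.3]
tcp_rot: [-3.141, 0.004, 0.049]
contact_force: [-0.0, -0.2, -1.0]
grip_width: 62.5
finger_force: 30.0
```

>>> step_arm(series="1 .3 -.33 .06 0 0 0;1 .6 -.66 .1 0 0 0;1 .9 -1 .17 0 0 0;1 .9 -1 .17 0 0 0;1 .9 -1 .17 0 0 0")

```text
time: 36.35
tool_pos: [567.5, 16.4, 208.8]
tcp_rot: [3.141, 0.002, 0.048]
contact_force: [-0.9, 0.4, -0.4]
grip_width: 62.1
finger_force: 30.0
```

>>> step_arm(series="1 .3 -.33 .06 0 0 0;1 .6 -.66 .1 0 0 0;1 .93 -.94 .4 0 0 0;1 .93 -.94 .7 0 0 0;1 .93 -.94 1 0 0 0;1 .93 -.94 1 0 0 0;1 .93 -.94 1 0 0 0")

```text
time: 37.05
tool_pos: [638.5, 94.7, 130.4]
tcp_rot: [3.141, 0.0, 0.047]
contact_force: [-0.2, -0.2, -0.6]
grip_width: 62.3
finger_force: 30.0
```

Run:
```python
from h import *
o=readout.get_obs();print(o['tool_pos'],o['grip_width'])
p=vision.capture('wrist');save(p,'w8');P=cloud(p,o)
t=o['tool_pos'];near((P[...,2]>t[2]-20)&(P[...,2]<t[2]+25),P,20,t[0]+8,t[1],30,'tin')
s=vision.capture('scene');Q=cloud(s)
q=Q[(np.hypot(Q[...,0]-t[0],Q[...,1]-t[1])<31)&(abs(Q[...,2]-t[2])<40)];print(len(q),np.percentile(q[:,2],[0,5,50,95,100])-t[2])
T=cam2world(s);c=np.linalg.inv(T)@np.append(t,1);u=int(foc(s)*c[0]/c[2]+s['cx']);v=int(foc(s)*c[1]/c[2]+s['cy'])
b=cv2.resize(s['frame'][v-35:v+35,u-35:u+35],(400,400),interpolation=cv2.INTER_CUBIC)
cv2.imwrite('pics/c8.png',cv2.cvtColor(np.hstack([b,cv2.resize(p['frame'][120:320,220:420],(400,400))]),cv2.COLOR_RGB2BGR))
```

```text
[638.49628256  94.69470774 130.39717943] 62.307015328642976
tin 6705 mean [653.6  95.2] rect [653.9  95.1] [34.8 59.7] 3.2 z [138.6 142.9 144. ]
112 [-5.45708706 -2.43453347 16.60601829 20.62657096 38.63273523]
```

View pics/c8.png

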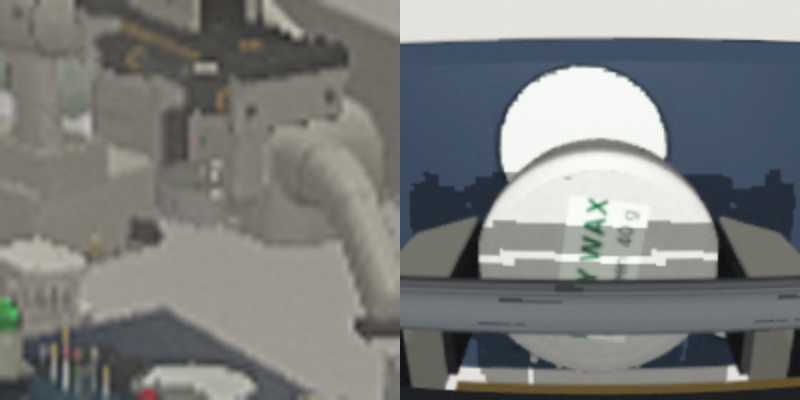

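Run:
```python
from h import *
plan(1,(636.5,101.5,60,3),(636.5,101.5,13.5,3))
```

```text
(636.5, 101.5, 60, 3) x4: 1 -0.033 -0.079 0.899 0 0 -0.001
(636.5, 101.5, 13.5, 3) x3: 1 -0.0 0.0 0.581 0 0 0.0
```

>>> step_arm(series="1 -.02 -.085 .1 0 0 0;1 -.02 -.085 .5 0 0 0;1 -.02 -.085 .9 0 0 0;1 -.02 -.085 .9 0 0 0;1 -.02 -.085 .9 0 0 0;1 -.02 -.085 .9 0 0 0")

```text
time: 37.75
tool_pos: [638.0, 103.4, 60.2]
tcp_rot: [-3.142, -0.004, 0.049]
contact_force: [0.2, 0.5, -1.4]
grip_width: 62.5
finger_force: 30.0
```

>>> step_arm(series="1 0 0 .2 0 0 0;1 0 0 .4 0 0 0;1 0 0 .5 0 0 0;1 0 0 .55 0 0 0;1 0 0 .58 0 0 0;1 0 0 .58 0 0 0;1 0 0 .58 0 0 0")

```text
time: 38.45
tool_pos: [637.3, 103.3, 13.0]
tcp_rot: [-3.142, -0.002, 0.049]
contact_force: [-3.0, -1.0, 6.3]
grip_width: 62.0
finger_force: 30.0
```

Contact with the floor; release and rise.

>>> step_arm(series="-.4 0 0 0 0 0 0;-.8 0 0 0 0 0 0;-.8 0 0 0 0 0 0;-.8 0 0 0 0 0 0;-.8 0 0 0 0 0 0;-.8 0 0 0 0 0 0;-.8 0 0 -.3 0 0 0;-.8 0 0 -.7 0 0 0;-.8 0 0 -1 0 0 0;-.8 0 0 -1 0 0 0")

```text
time: 39.45
tool_pos: [639.0, 103.4, 95.6]
tcp_rot: [-3.142, -0.008, 0.049]
contact_force: [0.1, 0.1, 0.2]
grip_width: 82.7
finger_force: 0.0
```

>>> step_arm(series="-.8 -.3 0 -.5 0 0 0;-.8 -.6 0 -.8 0 0 0;-.8 -.6 0 -.8 0 0 0;-.8 -.6 0 -.8 0 0 0;-.8 -.6 0 -.8 0 0 0")

```text
time: 39.95
tool_pos: [588.6, 100.8, 153.9]
tcp_rot: [-3.141, 0.002, 0.048]
contact_force: [-0.1, -0.3, -0.8]
grip_width: 82.9
finger_force: 0.0
```

Run:
```python
from h import *
o=readout.get_obs();print(o['tool_pos'])
p=vision.capture('wrist');save(p,'w9');P=cloud(p,o)
near((P[...,2]>22)&(P[...,2]<30),P,20,637,101,50,'tin')
near((P[...,2]>18)&(P[...,2]<28),P,20,551,97,45,'bur')
plan(-1,(480,-60,215,60),(395.3,-165.1,130,59))
```

```text
[588.60491456 100.80867269 153.92954871]
tin 3707 mean [638.2 103.2] rect [637.8 103. ] [63.6 63.7] 22.3 z [24.4 25.7 26.9]
bur 1534 mean [554.3  97. ] rect [552.7  97. ] [29.9 62.3] 3.0 z [22.  23.8 25.1]
(480, -60, 215, 60) x9: -1 -0.748 1.0 -0.394 0 0 -0.159
(480, -60, 215, 60) x4: -1 -1.0 -0.071 -0.316 0 0 0
(480, -60, 215, 60) x2: -1 -0.174 -0.012 -0.055 0 0 0
(395.3, -165.1, 130, 59) x4: -1 -1.0 -0.156 0.637 0 0 0.003
(395.3, -165.1, 130, 59) x3: -1 -0.669 -0.092 0.425 0 0 0
```

View pics/w9.png

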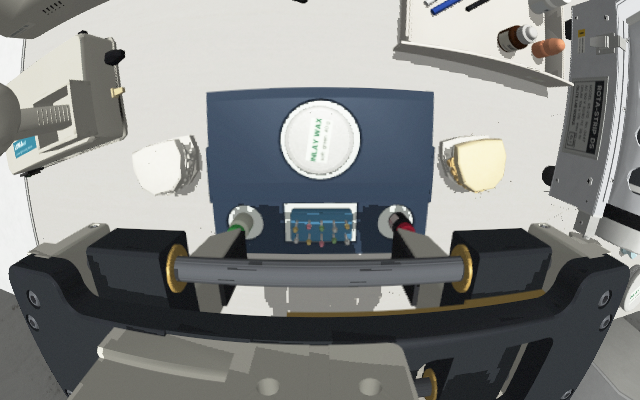

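>>> step_arm(series="-.8 -.2 .3 -.4 0 0 -.02;-.8 -.4 .6 -.4 0 0 -.04;-.8 -.75 1 -.4 0 0 -.155;-.8 -.75 1 -.4 0 0 -.155;-.8 -.75 1 -.4 0 0 -.155;-.8 -.75 1 -.4 0 0 -.155;-.8 -.75 1 -.4 0 0 -.155;-.8 -.75 1 -.4 0 0 -.155;-.8 -.75 1 -.4 0 0 -.155;-.8 -.75 1 -.4 0 0 -.155")

```text
time: 41.0
tool_pos: [532.7, 18.1, 187.0]
tcp_rot: [-3.141, 0.0, 1.02]
contact_force: [-0.1, 0.4, -0.2]
grip_width: 82.8
finger_force: 0.0
```

>>> step_arm(series="-.8 -.5 -.04 -.3 0 0 0;-.8 -1 -.08 -.3 0 0 0;-.8 -1 -.08 -.3 0 0 0;-.8 -1 -.08 -.3 0 0 0")

```text
time: 41.4
tool_pos: [485.5, -47.3, 211.7]
tcp_rot: [3.141, -0.001, 1.019]
contact_force: [0.0, 1.0, -0.2]
grip_width: 82.4
finger_force: 0.0
```

>>> step_arm(series="-.8 -.5 -.08 .3 0 0 0;-.8 -1 -.16 .5 0 0 0;-.8 -1 -.16 .5 0 0 0;-.8 -1 -.16 .5 0 0 0")

```text
time: 41.8
tool_pos: [433.3, -108.3, 171.3]
tcp_rot: [-3.141, -0.001, 1.021]
contact_force: [0.1, 0.8, 0.6]
grip_width: 82.6
finger_force: 0.0
```

>>> step_arm(series="-.8 -.5 -.08 .3 0 0 0;-.8 -.84 -.1 .5 0 0 0;-.8 -.84 -.1 .5 0 0 0;-.8 -.84 -.1 .5 0 0 0;-.8 -.84 -.1 .5 0 0 0")

```text
time: 42.3
tool_pos: [392.6, -161.1, 132.3]
tcp_rot: [3.14, -0.0, 1.024]
contact_force: [0.0, -0.6, 0.8]
grip_width: 82.8
finger_force: 0.0
```

Run:
```python
from h import *
o=readout.get_obs();print(o['tool_pos'],np.degrees(o['tcp_rot'][2]))
p=vision.capture('wrist');save(p,'w10');P=cloud(p,o)
near((P[...,2]>12)&(P[...,2]<20),P,20,395,-165,40,'box')
plan(-.8,(395.3,-165.1,80,58.8),(395.3,-165.1,4,58.8))
```

```text
[ 392.62573568 -161.11039206  132.27457791] 58.64890357474028
box 1938 mean [ 395.7 -164.4] rect [ 395.7 -165.5] [49.1 34.7] 58.1 z [14.9 16.1 17.2]
(395.3, -165.1, 80, 58.8) x3: -0.8 -0.025 0.056 0.653 0 0 -0.0
(395.3, -165.1, 4, 58.8) x4: -0.8 0.0 0.0 0.95 0 0 -0.0
```

View pics/w10.png

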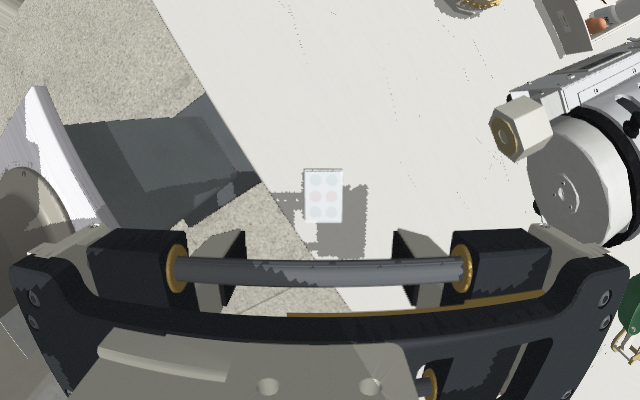

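>>> step_arm(series="-.8 -.025 .056 .2 0 0 0;-.8 -.025 .056 .65 0 0 0;-.8 -.025 .056 .65 0 0 0;-.8 -.025 .056 .65 0 0 0;-.8 -.025 .056 .65 0 0 0")

```text
time: 42.85
tool_pos: [394.8, -165.8, 80.9]
tcp_rot: [3.139, -0.0, 1.023]
contact_force: [0.8, 0.1, 0.6]
grip_width: 82.4
finger_force: 0.0
```

>>> step_arm(series="-.8 0 0 .3 0 0 0;-.8 0 0 .6 0 0 0;-.8 0 0 .85 0 0 0;-.8 0 0 .94 0 0 0;-.8 0 0 .94 0 0 0;-.8 0 0 .94 0 0 0;1 0 0 .94 0 0 0;1 0 0 .94 0 0 0;1 0 0 .94 0 0 0;1 0 0 .94 0 0 0;1 0 0 .94 0 0 0;1 0 0 .94 0 0 0;1 0 0 .94 0 0 0;1 0 0 .94 0 0 0;1 0 0 .94 0 0 0;1 0 0 .94 0 0 0")

```text
time: 44.45
tool_pos: [393.8, -165.6, 4.3]
tcp_rot: [-3.142, -0.0, 1.022]
contact_force: [0.8, 0.0, 1.0]
grip_width: 35.9
finger_force: 30.0
```

>>> step_arm(series="1 0 0 -.3 0 0 0;1 0 0 -.7 0 0 0;1 0 0 -1 0 0 0;1 0 0 -1 0 0 0;1 0 0 -1 0 0 0")

```text
time: 44.95
tool_pos: [393.7, -165.6, 84.2]
tcp_rot: [3.141, -0.0, 1.022]
contact_force: [-0.2, 0.0, -0.7]
grip_width: 35.9
finger_force: 30.0
```

Run:
```python
from h import *
plan(1,(480,-60,170,3),(637.8,103,115,3))
```

```text
(480, -60, 170, 3) x8: 1 1.0 0.137 -0.635 0 0 0.154
(480, -60, 170, 3) x3: 1 0.469 -0.513 -0.437 0 0 0
(637.8, 103, 115, 3) x5: 1 1.0 -0.926 0.33 0 0 0.0
(637.8, 103, 115, 3) x5: 1 1.0 -0.926 0.331 0 0 0
(637.8, 103, 115, 3) x2: 1 0.081 -0.075 0.027 0 0 0
```

>>> step_arm(series="1 .3 .04 -.3 0 0 .02;1 .6 .08 -.6 0 0 .04;1 1 .14 -.64 0 0 .154;1 1 .14 -.64 0 0 .154;1 1 .14 -.64 0 0 .154;1 1 .14 -.64 0 0 .154;1 1 .14 -.64 0 0 .154;1 1 .14 -.64 0 0 .154;1 1 .14 -.64 0 0 .154")

```text
time: 45.85
tool_pos: [444.5, -103.1, 134.4]
tcp_rot: [-3.141, 0.002, 0.058]
contact_force: [0.5, 0.1, -1.0]
grip_width: 35.8
finger_force: 30.0
```

>>> step_arm(series="1 .25 -.25 -.2 0 0 0;1 .47 -.51 -.44 0 0 0;1 .47 -.51 -.44 0 0 0;1 .47 -.51 -.44 0 0 0")

```text
time: 46.25
tool_pos: [480.1, -60.2, 170.2]
tcp_rot: [-3.142, 0.001, 0.058]
contact_force: [-0.9, -0.4, -1.1]
grip_width: 35.6
finger_force: 30.0
```

>>> step_arm(series="1 .33 -.3 .1 0 0 0;1 .66 -.6 .2 0 0 0;1 1 -.93 .33 0 0 0;1 1 -.93 .33 0 0 0;1 1 -.93 .33 0 0 0")

```text
time: 46.75
tool_pos: [555.0, 17.9, 142.7]
tcp_rot: [-3.141, 0.004, 0.056]
contact_force: [0.1, 0.1, -0.2]
grip_width: 35.3
finger_force: 30.0
```

>>> step_arm(series="1 .33 -.3 .1 0 0 0;1 .66 -.6 .2 0 0 0;1 1 -.93 .33 0 0 0;1 1 -.93 .33 0 0 0;1 1 -.93 .33 0 0 0;1 1 -.93 .33 0 0 0;1 1 -.93 .33 0 0 0")

```text
time: 47.45
tool_pos: [631.5, 95.4, 118.7]
tcp_rot: [3.141, -0.0, 0.053]
contact_force: [0.8, 0.4, -0.1]
grip_width: 35.6
finger_force: 30.0
```

Run:
```python
from h import *
o=readout.get_obs();print(o['tool_pos'],np.degrees(o['tcp_rot'][2]))
p=vision.capture('wrist');save(p,'w11');P=cloud(p,o);t=o['tool_pos']
near((P[...,2]>t[2]+7)&(P[...,2]<t[2]+16),P,20,t[0]+8,t[1],40,'box')
near((P[...,2]>22)&(P[...,2]<30),P,20,637,101,50,'tin')
cv2.imwrite('pics/c11.png',cv2.cvtColor(cv2.resize(p['frame'][120:320,220:420],(400,400)),cv2.COLOR_RGB2BGR))
```

```text
[631.53655283  95.4273871  118.697385  ] 3.0521673059186822
box 4022 mean [644.   96.1] rect [643.5  96. ] [28.4 65.5] 3.4 z [128.7 130.5 131.8]
tin 2923 mean [647.9 104.9] rect [646.5 106.3] [46.4 64.1] 19.0 z [24.4 25.7 26.9]
```

View pics/c11.png

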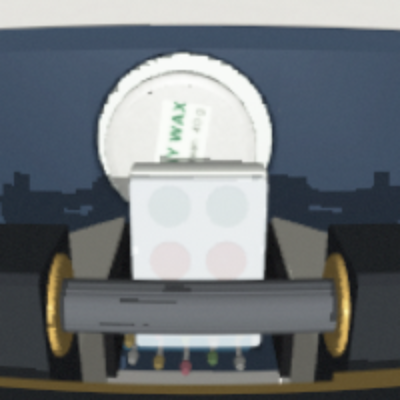

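Run:
```python
from h import *
plan(1,(636.7,103,55,3),(636.7,103,30.5,3))
```

```text
(636.7, 103, 55, 3) x3: 1 0.068 -0.089 0.796 0 0 0.0
(636.7, 103, 30.5, 3) x2: 1 -0.0 0.0 0.307 0 0 0.0
```

>>> step_arm(series="1 .068 -.09 .2 0 0 0;1 .068 -.09 .5 0 0 0;1 .068 -.09 .8 0 0 0;1 .068 -.09 .8 0 0 0;1 .068 -.09 .8 0 0 0;1 .068 -.09 .8 0 0 0;1 .068 -.09 .8 0 0 0")

```text
time: 48.2
tool_pos: [637.9, 104.4, 55.3]
tcp_rot: [-3.142, -0.003, 0.055]
contact_force: [0.3, 0.3, -0.1]
grip_width: 35.7
finger_force: 30.0
```

Run:
```python
from h import *
plan(1,(636.7,103,30.5,3))
```

```text
(636.7, 103, 30.5, 3) x2: 1 -0.016 0.017 0.31 0 0 0.0
```

>>> step_arm(series="1 -.016 .017 .1 0 0 0;1 -.016 .017 .2 0 0 0;1 -.016 .017 .26 0 0 0;1 -.016 .017 .29 0 0 0;1 -.016 .017 .31 0 0 0;1 -.016 .017 .31 0 0 0;1 -.016 .017 .31 0 0 0")

```text
time: 48.9
tool_pos: [635.2, 102.9, 30.1]
tcp_rot: [3.141, 0.001, 0.055]
contact_force: [-4.9, -1.8, 9.0]
grip_width: 35.6
finger_force: 30.0
```

>>> step_arm(series=".6 0 0 0 0 0 0;.2 0 0 0 0 0 0;-.2 0 0 0 0 0 0;-.2 0 0 0 0 0 0;-.2 0 0 0 0 0 0;-.2 0 0 0 0 0 0;-.2 0 0 -.2 0 0 0;-.2 0 0 -.6 0 0 0;-.2 0 0 -1 0 0 0;-.2 0 0 -1 0 0 0")

```text
time: 49.9
tool_pos: [638.7, 103.1, 114.2]
tcp_rot: [-3.142, -0.009, 0.055]
contact_force: [0.4, 0.5, -0.4]
grip_width: 54.8
finger_force: 0.0
```

>>> step_arm(series="-.2 -.3 0 -.5 0 0 0;-.2 -.8 0 -.9 0 0 0;-.2 -.8 0 -.9 0 0 0;-.2 -.8 0 -.9 0 0 0;-.2 -.8 0 -.9 0 0 0;-.2 -.8 0 -.9 0 0 0")

```text
time: 50.5
tool_pos: [572.0, 99.3, 179.5]
tcp_rot: [-3.141, 0.002, 0.055]
contact_force: [-0.0, -0.7, -0.3]
grip_width: 55.2
finger_force: 0.0
```

Run:
```python
from h import *
o=readout.get_obs();print(o['tool_pos'],o['time'])
p=vision.capture('wrist');save(p,'w12');P=cloud(p,o)
near((P[...,2]>38)&(P[...,2]<46),P,20,637,101,40,'box')
near((P[...,2]>22)&(P[...,2]<30),P,20,637,101,50,'tin')
near((P[...,2]>20)&(P[...,2]<28),P,20,551,97,45,'bur')
s=vision.capture('top');Q=cloud(s)
near((Q[...,2]>15)&(Q[...,2]<60),Q,20,381,314,30,'black')
near((Q[...,2]>10)&(Q[...,2]<60),Q,20,514,-428,30,'dish')
```

```text
[572.03029802  99.33917389 179.49019081] 50.5
box 1837 mean [636.4 103.2] rect [636.1 103.1] [47.2 35.1] 3.1 z [40.8 41.9 43.2]
tin 1197 mean [642.7 103.5] rect [640.8 103.4] [57.8 63.4] 2.9 z [24.2 25.5 26.8]
bur 1327 mean [554.1  96.9] rect [552.7  96.9] [29.3 62.2] 2.7 z [22.5 23.8 25.3]
black 2 mean [382.2 318.3] rect [382.2 318.3] [3.8 0. ] -178.3 z [47.8 48.  48.1]
dish 54 mean [ 522.5 -430.9] rect [ 521.3 -430.1] [28.9 29.5] 77.4 z [16.2 26.  33.4]
```

View pics/w12.png

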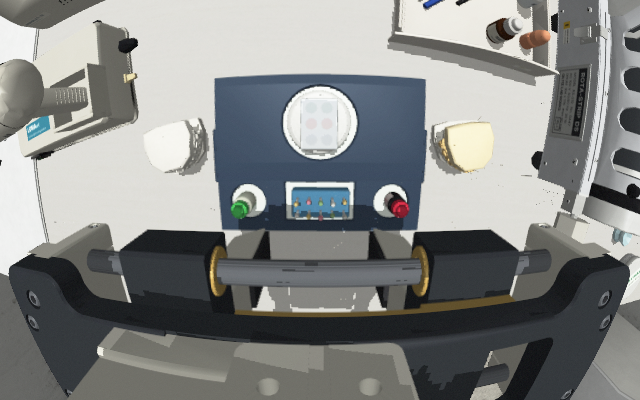

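```bash
python3 -c "
from plant import order
print(order.close_job())"
```

```text
the job is handed in; nothing more can be done
None
```

The tray is laid out as asked and the job is handed in at about 50 s: the burs, both bottles, the wax tin and the wheel box measured fully down in their places (the box about 1–2 mm off the tin's centre), and I never touched the black-capped bottle or the glass dish.

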